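# Change stops on the organ test windchest

### The job

On the test windchest, take the wooden flute stop off and put the metal principal stop on, in either order. A stop is on when the slider under its row of pipes is fully home towards the end with the round wind inlet (on the robot's right), and off when fully home the other way; push each slider with the fingertips against the end it has to move away from, never pulling it. Keep off the pipes, and leave the loose things on the bench where they are.

Things in the scene. Friction and masses are not known exactly. Their poses are not given: they have to be found in the camera images.
- chest: Organ builder's test windchest, fixed to the bench: wooden box 224 mm deep (x), 300 mm long (y), 100 mm high; origin under its centre, on the bench. x points away from the robot, y to its left along the sliders (yaw within 0.18). Two rows stand on it, centred 54 mm before and behind its middle; which is which varies. Steel cleats 14 mm high stand 21 mm out at its front and back feet.
- wind_inlet (a point): Mouth of the wind inlet, a grey round stub 52 mm across on a 68 mm flange, at the middle of the chest's right (-y) end, 42 mm above the bench and 30 mm proud of the end.
- principal_slider (a joint): Slider of the metal principal stop, a pale wooden lath 90 mm wide, 354 mm long (chest y), 10 mm thick. Value in m: 0 = fully off, at its left stop (left end 42 mm out of the chest, right end 12 mm out); 0.030 = fully on, at its right stop (12 mm left, 42 mm right). No spring: it stays where left. Pushing takes 5 to 8 N, then it meets a firm stop. Too wide to pinch from above.
- principal_end_left (a point): Centre of the left end face (90 mm wide, 10 mm high, facing chest +y) of the metal principal slider, 107 mm above the bench; moves with the slider. Axes as the chest's.
- principal_end_right (a point): Centre of the right end face (90 mm wide, 10 mm high, facing chest -y) of the metal principal slider, 107 mm above the bench; moves with the slider. Axes as the chest's.
- flute_slider (a joint): Slider of the wooden flute stop, a pale wooden lath 90 mm wide, 354 mm long (chest y), 10 mm thick. Value in m: 0 = fully off, at its left stop (left end 42 mm out of the chest, right end 12 mm out); 0.030 = fully on, at its right stop (12 mm left, 42 mm right). No spring: it stays where left. Pushing takes 5 to 8 N, then it meets a firm stop. Too wide to pinch from above.
- flute_end_left (a point): Centre of the left end face (90 mm wide, 10 mm high, facing chest +y) of the wooden flute slider, 107 mm above the bench; moves with the slider. Axes as the chest's.
- flute_end_right (a point): Centre of the right end face (90 mm wide, 10 mm high, facing chest -y) of the wooden flute slider, 107 mm above the bench; moves with the slider. Axes as the chest's.
- principal_rank: Row of the metal principal: upper board 98 x 300 mm, top 134 mm above the bench, flush with the chest's ends, with its slider beneath and pipes on it. Origin at the middle of the row, 100 mm above the bench; axes as the chest's.
- flute_rank: Row of the wooden flute: upper board 98 x 300 mm, top 134 mm above the bench, flush with the chest's ends, with its slider beneath and pipes on it. Origin at the middle of the row, 100 mm above the bench; axes as the chest's.
- principal_pipes: Five round silvery metal pipes 19 to 25 mm across, on the row's centre line within 93 mm of its middle (rack board within 108 mm), tops 252 to 300 mm above the bench, tallest in the middle. Fixed in their rack. Origin as the row's.
- flute_pipes: Five square pale wooden pipes 21 to 27 mm wide with dark stopper knobs, on the row's centre line within 92 mm of its middle (rack board within 108 mm), tops 267 to 304 mm above the bench, tallest in the middle. Fixed in their rack. Origin as the row's.
- tuning_cone: Loose brass tuning cone, 42 mm across, 90 mm high, standing beyond the chest's left end. Origin under its centre.
- paper_roll: Loose roll of brown paper, 84 mm across, 60 mm high, standing beyond the chest's right end. Origin under its centre.
- spare_pipe: Loose spare wooden pipe lying on the bench beyond the chest's left end, 217 mm long along its x, 26 mm wide, 30 mm high. Origin under its middle.

How it is judged (in metres and radians):
At the end, for the whole second after the job is handed in: The flute's slider is within 3 mm of its left stop (joint below 0.003 m) and the principal's within 3 mm of its right stop (joint above 0.027 m), both at rest; the tuning cone, paper roll and spare pipe are within 20 mm of where they started (value of joint flute_slider below 0.003 m and value of joint principal_slider above 0.027 m and velocity of joint flute_slider between -0.005 and 0.005 m/s and velocity of joint principal_slider between -0.005 and 0.005 m/s and distance of each of tuning_cone, paper_roll, spare_pipe from where it was at the start of the episode below 0.02 m); the robot touches nothing.
It fails at once if the pipes of either row are touched with more than 2 N (contact force between any of the fingers, the arm and flute_pipes above 2 N or contact force between any of the fingers, the arm and principal_pipes above 2 N).
It fails at once if the flute's slider is pulled from its left end (fingers left of the row's middle and touching while it moves left) instead of pushed (velocity of joint flute_slider below -0.01 m/s and y of the grasp point in the frame of flute_rank above 0.05 m and contact force between the fingers and flute_rank above 0.5 N).
It fails at once if the principal's slider is pulled from its right end (fingers right of the row's middle and touching while it moves right) instead of pushed (velocity of joint principal_slider above 0.01 m/s and y of the grasp point in the frame of principal_rank below -0.05 m and contact force between the fingers and principal_rank above 0.5 N).
It fails at once if the tuning cone, paper roll or spare pipe is shifted by more than 20 mm, lifted or knocked over (distance of any of tuning_cone, paper_roll, spare_pipe from where it was at the start of the episode above 0.02 m or angle between any of tuning_cone, paper_roll's own z axis and vertical above 0.35 rad).
It also fails if it takes over 51 s, if anything falls off the work surface, if the arm or the gripper's body presses on something with over 40 N, if the wrist force passes 120 N, or if a joint passes its speed limit or range.

### The arm

A 6-joint arm with a two-finger parallel gripper is mounted at the origin on the work surface. World frame = base frame: x ahead of the robot, y to its left, z up, the work surface at z = 0. Lengths are in m, angles in degrees, forces in N, time in s.
With the tool pointing down it reaches from about 0.25 to 0.85 m from the base axis. Payload 12.5 kg.
Tool frame: the origin (TCP) lies between the finger pads; the fingertips stand 8 mm ahead of it and the grasp point (between the pads) lies 11 mm behind it (manip.tcp_to_tips is the distance from the TCP to the fingertips, in m); z points along the fingers, y is the line along which they close (so a half turn about z gives the same grasp; the last joint's range is limited). The gripper opens to 93 mm and grips with 3 to 60 N. Pads are 15 mm wide; open, the fingers measure 128 mm over their backs; the gripper's body (75 mm by 188 mm) begins 65 mm behind the grasp point.
Start: joints at [-74.061, 20.094, 94.641, -0, 65.266, -4.847], TCP at [0.195, -0.514, 0.196] pointing down, gripper open.
Joint ranges: [-157.81, 157.81], [-45, 120.19], [0.68, 151.7], [-89.99, 269.99], [4.06, 180], [-164.3, 164.3]. Speed limits (degrees/s): [127.2, 127.2, 159.86, 180, 180, 180].

### API

Orientations are given as a 3x3 rotation matrix whose columns are the frame's x, y, z axes.
In Python, from rig import manip gives the robot as it stands. The module is installed in compiled form; this text tells all that it offers.
- The arm moves only by the shell command python3 -m creep 'ROWS' [OPENING] [FORCE]. ROWS is a JSON object of lists of equal length, an entry for each row: "slide": the shift along the world's x, y, z in mm, a list of three; "delta_rot": the turn, a rotation vector about the world's x, y, z in degrees, a list of three. A call has exactly 10 rows; each row is the pose to reach, as a shift and turn from the pose commanded when the call began; what a row does not reach only later rows make up. A row lasts 1/8 s, in which the tool goes at most 62.5 mm and 10.7 degrees, less where a joint would pass 70% of its speed; a pose out of reach is approached as far as the arm can. A call with a gripper value outside its range is refused whole. OPENING is the opening, from 0 (shut) to 1 (fully open), set as the call begins (- or left out, the last holds). The fingers move at their own pace and stop on an object; FORCE is the grip in N (left out, the last holds). Time passes only in rows, so rows that repeat a pose let the fingers close, or fill a call up. It gives the time, the measured TCP pose, the force, the opening and the grip force at its end, in the units of the state.
- manip.sense(): the state, without advancing time (a new reading comes with each control period).
- manip.capture(name): name is "scene" or "top" or "wrist"; returns the picture (384x512x3 uint8, blue, green, red); there is no depth.
- manip.get_calibration(name): a dict with "fx", "fy", "cx", "cy" (pixels), "cam_to_world" (4x4, takes a point from camera to world coordinates). Camera axes: x right, y down, z forward; pixel columns grow to the right and rows downward; lengths in m; the calibration is good to about 2 mm. A picture is of the moment at which its call begins: read the wrist's pose just before it. get_calibration takes no time and is no camera call; for the wrist camera it gives the pose at the moment of the call.
- manip.job_done(): hands the job in; it is judged then, once.
Trained networks look in the newest picture that a camera, given by its name, has taken for a name from the list of things; names that differ only in an ending like _2 or _b are one class to them, and where a whole thing is asked for, a point or a joint stands for the part that bears it (a point fixed in the world has none). Each returns a list of dicts, best first, with "score" (0 to 1); they miss things now and then, are a little off and sometimes report something else, mostly with a low value. They report only what shows in the picture. A call takes as long as a camera call.
- manip.trace(camera, name): "pixels" (384x512 bool, what is visible of it) and "xy" ([column, row] in pixels, amid what is visible of it).
The state is a dict: "time": time; "q": joint angles; "qvel": joint speeds; "joint_torque": joint torques, N m; "eef_pos": TCP position; "orientation": TCP orientation; "contact_force": force on the tool from outside, world axes, zero at the start; "torque": the same for the moment, N m; "gripper_width": finger opening in m; "grip_force": force on a finger pad.
Only numpy, scipy, OpenCV 4.12 (cv2) and the standard library are available. Lean on these libraries where they do the work, as an engineer would, in place of code of your own. Each camera call takes 0.05 s, during which the arm holds its last target. There are 200 camera calls.

## Working session

There is one attempt and no reset: what is moved stays moved. The work goes in short steps, Python scripts to look and compute and a shell command to move; the robot and the scene stay as the last step left them, time stands still between calls to the robot, and variables do not carry over. Pictures are saved under pics/ and viewed, at most 10 in all, crops included, and the job is handed in when it is done.

```bash
mkdir -p pics; cat > h.py <<'E'
import numpy as np, cv2
from rig import manip
def cap(c,n):
    im=manip.capture(c); cv2.imwrite(f'pics/{n}.png',im); return im
def proj(c,P):
    k=manip.get_calibration(c); T=np.linalg.inv(np.array(k['cam_to_world']))
    p=np.c_[np.atleast_2d(P),np.ones(len(np.atleast_2d(P)))]@T.T
    return np.c_[k['fx']*p[:,0]/p[:,2]+k['cx'],k['fy']*p[:,1]/p[:,2]+k['cy']]
def ray(c,uv):
    k=manip.get_calibration(c);T=np.array(k['cam_to_world'])
    d=T[:3,:3]@np.array([(uv[0]-k['cx'])/k['fx'],(uv[1]-k['cy'])/k['fy'],1]);return T[:3,3],d/np.linalg.norm(d)
def atz(c,uv,z):
    o,d=ray(c,uv);return o+d*(z-o[2])/d[2]
def tri(obs):
    A=np.zeros((3,3));b=np.zeros(3)
    for c,uv in obs:
        o,d=ray(c,uv);M=np.eye(3)-np.outer(d,d);A+=M;b+=M@o
    return np.linalg.solve(A,b)
E
python3 - <<'E'
from h import *
np.set_printoptions(precision=3,suppress=True)
ims={c:cap(c,c+'0') for c in('scene','top')}
cv2.imwrite('pics/both.png',np.hstack([cv2.resize(ims['scene'],(400,300)),cv2.resize(ims['top'],(400,300))]))
for n in ['chest','wind_inlet','principal_end_left','principal_end_right','flute_end_left','flute_end_right','principal_pipes','flute_pipes','principal_slider','flute_slider','tuning_cone','paper_roll','spare_pipe']:
  for c in('scene','top'):
    r=manip.trace(c,n)
    print(n,c,[(round(x['score'],2),np.round(x['xy']),int(x['pixels'].sum()),atz(c,x['xy'],.1)) for x in r[:2]])
for c in('scene','top'): print(c,np.array(manip.get_calibration(c)['cam_to_world']))
s=manip.sense();print(s['time'],s['orientation'],s['contact_force'])
E
```

```text
chest scene [(0.66, array([263., 220.]), 3048, array([0.678, 0.022, 0.1  ]))]
chest top [(0.86, array([252., 236.]), 1173, array([0.442, 0.014, 0.1  ])), (0.54, array([252., 174.]), 1942, array([0.616, 0.016, 0.1  ]))]
wind_inlet scene [(0.81, array([260., 219.]), 3229, array([0.675, 0.015, 0.1  ]))]
wind_inlet top [(0.76, array([255., 238.]), 825, array([0.435, 0.006, 0.1  ])), (0.59, array([191., 216.]), 609, array([0.497, 0.187, 0.1  ]))]
principal_end_left scene [(0.86, array([334., 167.]), 476, array([0.494, 0.187, 0.1  ]))]
principal_end_left top [(0.56, array([190., 219.]), 522, array([0.49 , 0.189, 0.1  ])), (0.54, array([253., 175.]), 2012, array([0.615, 0.013, 0.1  ]))]
principal_end_right scene [(0.95, array([334., 170.]), 488, array([0.505, 0.187, 0.1  ]))]
principal_end_right top [(0.91, array([190., 219.]), 567, array([0.49 , 0.191, 0.1  ]))]
flute_end_left scene [(0.75, array([205., 183.]), 580, array([ 0.59 , -0.139,  0.1  ]))]
flute_end_left top [(0.77, array([310., 187.]), 557, array([ 0.581, -0.148,  0.1  ]))]
flute_end_right scene [(0.7, array([204., 185.]), 570, 
[... 1156 characters left out ...]
rray([ 0.548, -0.272,  0.1  ]))]
paper_roll top [(0.9, array([362., 218.]), 655, array([ 0.493, -0.291,  0.1  ]))]
spare_pipe scene [(0.68, array([389., 254.]), 797, array([0.731, 0.322, 0.1  ])), (0.17, array([260., 217.]), 3075, array([0.67 , 0.013, 0.1  ]))]
spare_pipe top [(0.9, array([147., 159.]), 587, array([0.659, 0.317, 0.1  ]))]
scene [[-0.136  0.82  -0.557  1.249]
 [ 0.991  0.106 -0.085  0.095]
 [-0.011 -0.563 -0.826  1.083]
 [ 0.     0.     0.     1.   ]]
top [[ 0.004 -0.992  0.126  0.406]
 [-1.    -0.002  0.015  0.005]
 [-0.014 -0.126 -0.992  1.473]
 [ 0.     0.     0.     1.   ]]
1.4 [[ 0.935  0.355  0.   ]
 [ 0.355 -0.935 -0.   ]
 [-0.     0.    -1.   ]] [ 0.206 -0.778 -0.464]
```

View pics/scene0.png

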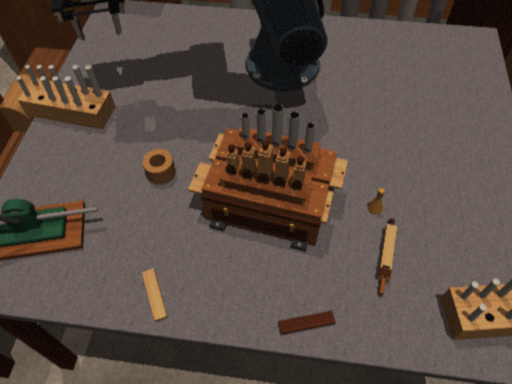

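View pics/top0.png

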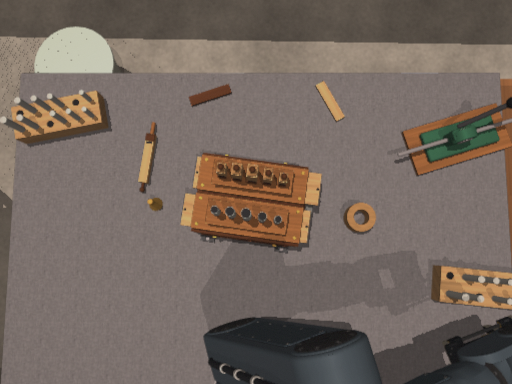

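Scene and top views agree. The metal principal is the front row, with its left end projecting at about (188,211) in the top view, so it is off. The wooden flute is the rear row, with its right end projecting at about (314,188), so it is on. The paper roll is at (361,218), the cone at (155,204) and the spare pipe at (147,158). Next I'll measure the end faces from both views.

```bash
python3 - <<'E'
from h import *
from scipy.optimize import least_squares
np.set_printoptions(precision=4,suppress=True)
ims={c:cv2.imread(f'pics/{c}0.png') for c in('scene','top')}
# pale-wood tabs near approx positions; outer-end corners predicted, cluster by row
tabs={}
guess={'PL':(.494,.19),'PR':(.46,-.13),'FL':(.61,.17),'FR':(.575,-.15)}
for c,im in ims.items():
    hsv=cv2.cvtColor(im,cv2.COLOR_BGR2HSV)
    m=((hsv[...,0]>10)&(hsv[...,0]<25)&(hsv[...,2]>130)&(hsv[...,1]>70)).astype(np.uint8)
    n,l,st,ce=cv2.connectedComponentsWithStats(m)
    for k,g in guess.items():
        p=proj(c,np.array([[*g,.112]]))[0]
        j=min((j for j in range(1,n) if st[j,4]>60),key=lambda j:np.hypot(*(ce[j]-p)))
        pts=np.argwhere(l==j)[:,::-1]; tabs[c,k]=pts
        print(c,k,p,ce[j],st[j,4],atz(c,ce[j],.112))
# fit chest pose + sliders via projected tab masks centroid & extents
def corners(v,k):
    x,y,a,p,f=v; R=np.array([[np.cos(a),-np.sin(a)],[np.sin(a),np.cos(a)]])
    cx=-.054 if k[0]=='P' else .054; s=p if k[0]=='P' else f
    e=.192-s if k[1]=='L' else -.162-s; i=.15 if k[1]=='L' else -.15
    q=np.array([[cx-.045,i],[cx+.045,i],[cx+.045,e],[cx-.045,e]])@R.T+[x,y]
    return np.c_[q,np.full(4,.112)]
def res(v):
    r=[]
    for k in ['PL','FR']:
        w=corners(v,k); t=tabs['top',k]
        q=np.array([atz('top',u,.112)[:2] for u in t]); r+=list((q.mean(0)-w[:,:2].mean(0))*1e3)
    r+=[(v[3])*300,(v[4]-.03)*300]
    return r
v=least_squares(res,[.53,.015,-.08,0,.03],x_scale=[.01,.01,.05,.01,.01]).x
print('pose',v,res(v))
out=[]
for c,im in ims.items():
    b=cv2.resize(im,None,fx=4,fy=4,interpolation=cv2.INTER_CUBIC)
    for k in guess: cv2.polylines(b,[np.int32(proj(c,corners(v,k))*4+2)],True,(0,255,0),1)
    u=np.int32(proj(c,[[v[0],v[1],.11]])[0]*4); out.append(b[u[1]-220:u[1]+220,u[0]-390:u[0]+390][:300 if c=='top' else 300+0] if 0 else b[u[1]-150:u[1]+150,u[0]-390:u[0]+390])
cv2.imwrite('pics/ov.png',np.vstack(out))
E
```

```text
scene PL [336.3127 164.0686] [325.3991 182.8182] 1496 [0.5569 0.1652 0.112 ]
scene PR [217.0957 141.9183] [221.609 147.064] 422 [ 0.476  -0.1148  0.112 ]
scene FL [326.191  200.6398] [325.3991 182.8182] 1496 [0.5569 0.1652 0.112 ]
scene FR [201.1835 175.6031] [207.8488 179.0139] 721 [ 0.5833 -0.131   0.112 ]
top PL [189.3806 216.8779] [244.1431 216.7299] 3410 [0.4949 0.0373 0.112 ]
top PR [304.456  229.5342] [361.1779 216.5051] 489 [ 0.4966 -0.2875  0.112 ]
top FL [197.2697 175.7401] [145.0826 161.9231] 351 [0.6492 0.3187 0.112 ]
top FR [311.1994 188.3489] [258.0354 179.6337] 2962 [ 0.5993 -0.0012  0.112 ]Traceback (most recent call last):
  File "<stdin>", line 31, in <module>
    return func(*args, **kwargs)
    vector_fun = VectorFunction(
        fun_wrapped,
    ...<6 lines>...
        workers=workers
    )
    self._update_fun()
    ~~~~~~~~~~~~~~~~^^
    self.f = self.fun_wrapped(xp_copy(self.x))
             ~~~~~~~~~~~~~~~~^^^^^^^^^^^^^^^^^
    return np.atleast_1d(self.fun(x))
                         ~~~~~~~~^^^
    return self.f(x, *self.args, **self.kwargs)
           ~~~~~~^^^^^^^^^^^^^^^^^^^^^^^^^^^^^^
  File "<stdin>", line 28, in res
  File "h.py", line 13, in atz
    o,d=ray(c,uv);return o+d*(z-o[2])/d[2]
        ~~~^^^^^^
  File "h.py", line 10, in ray
    k=manip.get_calibration(c);T=np.array(k['cam_to_world'])
ValueError: time passes only in moves, steps and waits
```

```bash
sed -i 's/manip.get_calibration(c)/cal(c)/' h.py; cat >> h.py <<'E'
_C={}
def cal(c):
    if c not in _C:_C[c]=manip.get_calibration(c)
    return _C[c]
def corners(v,k):
    x,y,a,p,f=v; R=np.array([[np.cos(a),-np.sin(a)],[np.sin(a),np.cos(a)]])
    cx=-.054 if k[0]=='P' else .054; s=p if k[0]=='P' else f
    e=.192-s if k[1]=='L' else -.162-s; i=.15 if k[1]=='L' else -.15
    q=np.array([[cx-.045,i],[cx+.045,i],[cx+.045,e],[cx-.045,e]])@R.T+[x,y]
    return np.c_[q,np.full(4,.112)]
E
cat > fit.py <<'E'
from h import *
from scipy.optimize import differential_evolution
np.set_printoptions(precision=4,suppress=True)
ims={c:cv2.imread(f'pics/{c}0.png') for c in('scene','top')}
S=4;M={}
for c,im in ims.items():
    b=cv2.resize(im,None,fx=S,fy=S,interpolation=cv2.INTER_CUBIC).astype(float)
    B,G,R=b[...,0],b[...,1],b[...,2]
    m=((G>.6*R)&(R>140)&(B<.72*R)).astype(np.uint8)
    roi=np.zeros_like(m);
    for k in('PL','PR','FL','FR'):
        u=proj(c,corners([.535,.017,-.085,.015,.015],k)).mean(0)*S; cv2.circle(roi,tuple(int(t) for t in u),100,1,-1)
    M[c]=m&roi; M[c,'roi']=roi
def cost(v,cs=('top','scene')):
    t=0
    for c in cs:
        z=np.zeros_like(M[c])
        for k in('PL','PR','FL','FR'): cv2.fillPoly(z,[np.int32(np.round(proj(c,corners(v,k))*S+S/2))],1)
        t+=(z!=M[c]).sum()
    return float(t)
bd=[(.5,.57),(-.02,.05),(-.18,.0),(0,.012),(.018,.03)]
for cs in(('top',),('scene',),('top','scene')):
    r=differential_evolution(cost,bd,args=(cs,),seed=1,maxiter=60,popsize=8);print(cs,r.x,r.fun)
v=r.x;np.save('v.npy',v)
out=[]
for c,im in ims.items():
    b=cv2.resize(im,None,fx=S,fy=S,interpolation=cv2.INTER_CUBIC)
    b[M[c]>0]=b[M[c]>0]//2+[127,0,0]
    for k in('PL','PR','FL','FR'): cv2.polylines(b,[np.int32(proj(c,corners(v,k))*S+S/2)],True,(0,255,0),1)
    u=np.int32(proj(c,[[v[0],v[1],.11]])[0]*S); out.append(b[u[1]-150:u[1]+150,u[0]-390:u[0]+390])
cv2.imwrite('pics/ov.png',np.vstack(out))
for k in('PL','FR'):print(k,corners(v,k)[2:].mean(0))
E
python3 fit.py
```

```text
('top',) [ 0.5448  0.0152 -0.1395  0.0021  0.0191] 33711.0
('scene',) [ 0.5479  0.0219 -0.138   0.0074  0.0253] 4948.0
('top', 'scene') [ 0.5465  0.0202 -0.1429  0.0068  0.0239] 40096.0
PL [0.5194 0.2112 0.112 ]
FR [ 0.5735 -0.1715  0.112 ]
```

View pics/ov.png

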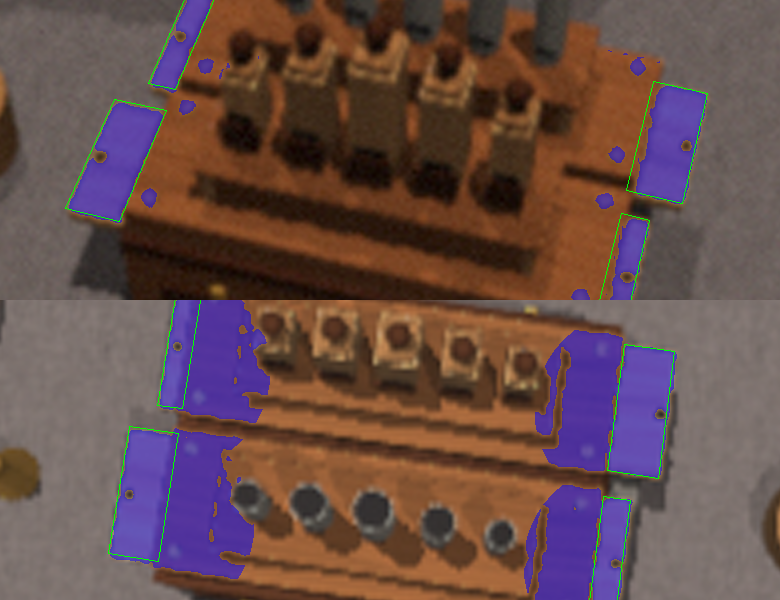

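The overlay fits both views: all four lath outlines lie on the visible tabs, with lath tops at z≈0.112. Flute right end is at about (0.5735,-0.1715), principal left end at about (0.519,0.211), and yaw is about -0.14. I'll work out the approach turn, then move.

```bash
python3 - <<'E'
from h import *
from scipy.spatial.transform import Rotation as R
v=np.load('v.npy');a=-.14
s=manip.sense();p=np.array(s['eef_pos']);O=np.array(s['orientation'])
cx=np.array([np.cos(a),np.sin(a),0]);cy=np.array([-np.sin(a),np.cos(a),0]);z=np.array([0,0,1])
def goal(side,th=15):
    t=np.radians(th)*(-side) # side -1: right end, lean to -y
    B=np.c_[-0*cx+cy*-1*0,cx*0,z*0]
    B=np.c_[cy,cx,-z]  # tool x=cy,y=cx,z=-z
    return R.from_rotvec(cx*t).as_matrix()@B
G=goal(-1);print(np.linalg.det(G),'rotR',R.from_matrix(G@O.T).as_rotvec(degrees=True).round(1))
GL=goal(1);print('R->L',R.from_matrix(GL@G.T).as_rotvec(degrees=True).round(1))
e=corners(v,'FR')[2:].mean(0);t=e-cy*.0493;print('slide',(t-p)[:2]*1e3,p,O[:,1])
e2=corners(v,'PL')[2:].mean(0);print('cy',cy,'PL pre',e2+cy*.0493)
E
```

```text
0.9999999999999996 rotR [12.3 -9.8 60.8]
R->L [-29.7   4.2   0. ]
slide [371.38253823 293.84427772] [ 0.19520312 -0.51419598  0.19553827] [ 3.54901389e-01 -9.34903740e-01  2.26674081e-05]
cy [0.13954311 0.990216   0.        ] PL pre [0.52630601 0.26005203 0.112     ]
```

```bash
python3 -m creep '{"slide":[[37,29,2],[74,59,4],[111,88,4],[149,118,4],[186,147,4],[223,176,4],[260,206,4],[297,235,4],[334,264,4],[371,294,4]],"delta_rot":[[1.2,-1,6.1],[2.5,-2,12.2],[3.7,-2.9,18.2],[4.9,-3.9,24.3],[6.1,-4.9,30.4],[7.4,-5.9,36.5],[8.6,-6.9,42.6],[9.8,-7.8,48.6],[11.1,-8.8,54.7],[12.3,-9.8,60.8]]}' 0 20
python3 - <<'E'
from h import *
s=manip.sense();print(s['eef_pos'],s['q'],s['gripper_width'])
cap('wrist','w1')
np.set_printoptions(precision=1,suppress=True)
v=np.load('v.npy')
for k in('PR','FR'):print(k,proj('wrist',corners(v,k)))
E
```

```text
time: 2.65
eef_pos: [0.5673, -0.2192, 0.1995]
orientation: [[0.132, 0.991, 0.036], [0.957, -0.137, 0.257], [0.259, 0.0, -0.966]]
contact_force: [-0.4, -0.5, 1.1]
gripper_width: 0.0013
grip_force: 0.0
[ 0.56734051 -0.21917987  0.19953652] [-32.26471685  28.85158073  82.25271209  14.11408783  75.64723876
 -28.74164377] 0.0013199338432890266
PR [[ 68.3 114.5]
 [173.5 116. ]
 [173.2 138. ]
 [ 68.1 136.5]]
FR [[194.5 116.3]
 [299.6 117.8]
 [299.  159.8]
 [194.  158.3]]
```

View pics/w1.png

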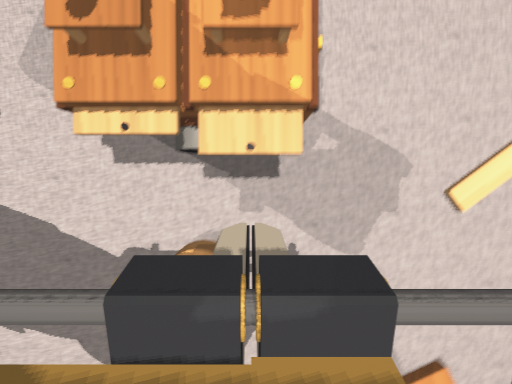

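The wrist view shows the flute's right end face at row ~155, columns 198–303. That is about 4 px from the prediction (~3 mm), and the fingers are centred at column 250. Next: lower and approach.

```bash
python3 -m creep '{"slide":[[0,0,-22],[0,0,-44],[0,0,-66],[0,0,-87],[1,8,-87],[2,16,-87],[3,24,-87],[4,32,-87],[5,36,-87],[5,36,-87]],"delta_rot":[[0,0,0],[0,0,0],[0,0,0],[0,0,0],[0,0,0],[0,0,0],[0,0,0],[0,0,0],[0,0,0],[0,0,0]]}' - -
python3 -c "
from h import *
cap('wrist','w2')"
```

```text
time: 3.95
eef_pos: [0.5713, -0.1839, 0.1127]
orientation: [[0.135, 0.99, 0.036], [0.957, -0.14, 0.256], [0.259, -0.0, -0.966]]
contact_force: [0.1, -0.4, -0.7]
gripper_width: 0.0004
grip_force: 0.0
```

View pics/w2.png

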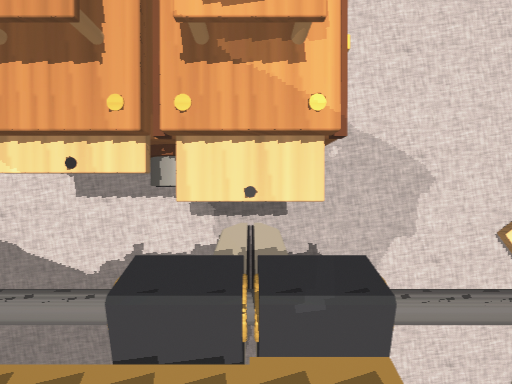

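The fingertips (row ~225) face the middle of the flute's end (row ~201) with a gap of about 14 mm. Starting the push.

```bash
python3 -m creep '{"slide":[[0.7,5,0],[1.4,10,0],[2,14,0],[2.5,18,0],[3.1,22,0],[3.6,26,0],[4.2,30,0],[4.8,34,0],[5.1,36,0],[5.1,36,0]],"delta_rot":[[0,0,0],[0,0,0],[0,0,0],[0,0,0],[0,0,0],[0,0,0],[0,0,0],[0,0,0],[0,0,0],[0,0,0]]}'
```

```text
time: 5.25
eef_pos: [0.5764, -0.1481, 0.1126]
orientation: [[0.135, 0.99, 0.036], [0.956, -0.14, 0.256], [0.259, -0.0, -0.966]]
contact_force: [0.6, -0.8, -0.6]
gripper_width: 0.0002
grip_force: 0.0
```

```bash
python3 -m creep '{"slide":[[0.3,2,0],[0.6,4,0],[0.8,6,0],[1,7,0],[1.1,8,0],[1.3,9,0],[1.4,10,0],[1.4,10,0],[1.4,10,0],[1.4,10,0]],"delta_rot":[[0,0,0],[0,0,0],[0,0,0],[0,0,0],[0,0,0],[0,0,0],[0,0,0],[0,0,0],[0,0,0],[0,0,0]]}'
python3 -c "
from h import *
cap('wrist','w3')"
```

```text
time: 6.5
eef_pos: [0.5777, -0.1382, 0.1125]
orientation: [[0.135, 0.99, 0.036], [0.956, -0.14, 0.256], [0.259, -0.0, -0.966]]
contact_force: [0.4, 0.7, -1.2]
gripper_width: 0.0003
grip_force: 0.0
```

View pics/w3.png

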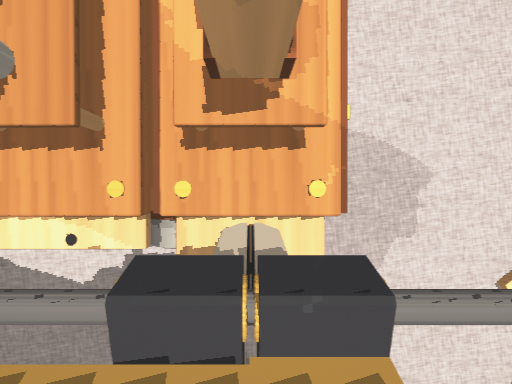

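```bash
python3 - <<'E'
from h import *
np.set_printoptions(precision=1,suppress=True)
print(manip.tcp_to_tips)
s=manip.sense();p=np.array(s['eef_pos']);O=np.array(s['orientation'])
v=np.load('v.npy');cap('top','t4');cap('scene','s4')
for n,o in dict(tcp=[0,0,0],tip=[0,0,.008],tipin=[.0075,0,.008],tipout=[-.0075,0,.008],inR=[.0075,.0175,.008]).items():
    w=p+O@np.array(o);print(n,w*1e3,proj('wrist',w))
for f in(0,.024):
    v[4]=f;print(f,proj('wrist',corners(v,'FR')))
t=cv2.imread('pics/t4.png');sc=cv2.imread('pics/s4.png')
u=np.int32(proj('top',[[.57,-.15,.11]])[0]);w=np.int32(proj('scene',[[.57,-.15,.11]])[0])
c=lambda im,u:cv2.resize(im[u[1]-30:u[1]+30,u[0]-40:u[0]+40],(400,300),interpolation=cv2.INTER_CUBIC)
cv2.imwrite('pics/c4.png',np.hstack([c(t,u),c(sc,w)]))
E
```

```text
0.008
tcp [ 577.7 -138.2  112.5] [[249.6 222.1]]
tip [ 578.  -136.2  104.8] [[249.6 217.4]]
tipin [ 579.  -129.   106.7] [[249.6 205.9]]
tipout [ 577.  -143.3  102.9] [[249.6 228.6]]
inR [ 596.3 -131.4  106.7] [[278.  205.9]]
0 [[175.5 217.9]
 [325.5 218.4]
 [325.4 238.3]
 [175.5 237.8]]
0.024 [[175.5 217.9]
 [325.5 218.4]
 [325.2 278.2]
 [175.5 277.7]]
```

View pics/c4.png

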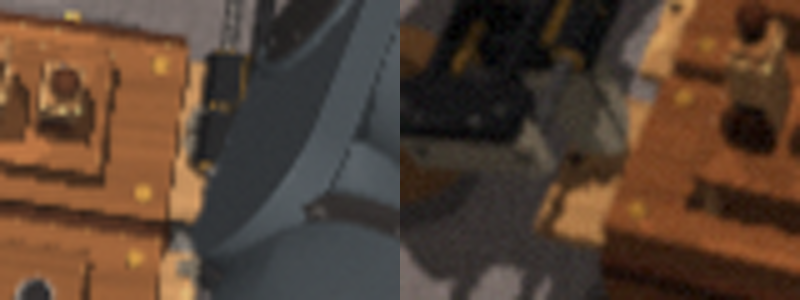

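The lath hasn't moved. The scene crop still shows it sticking out beneath the fingers, and the wrist picture puts the tip edge (row 225) above the lath. The tips ride higher than I assumed, so I'll back off, go 16 mm lower and push again.

```bash
python3 -m creep '{"slide":[[-1.7,-12,0],[-3.4,-24,0],[-5,-36,0],[-6.7,-48,0],[-6.7,-48,-8],[-6.7,-48,-16],[-5.6,-40,-16],[-4.7,-34,-16],[-4.2,-30,-16],[-4.2,-30,-16]],"delta_rot":[[0,0,0],[0,0,0],[0,0,0],[0,0,0],[0,0,0],[0,0,0],[0,0,0],[0,0,0],[0,0,0],[0,0,0]]}'
```

```text
time: 7.9
eef_pos: [0.5737, -0.1678, 0.0968]
orientation: [[0.135, 0.99, 0.036], [0.957, -0.139, 0.256], [0.259, -0.0, -0.966]]
contact_force: [-0.2, 0.4, -0.4]
gripper_width: 0.0006
grip_force: 0.0
```

```bash
python3 -m creep '{"slide":[[0.4,3,0],[0.8,6,0],[1.3,9,0],[1.7,12,0],[2.1,15,0],[2.5,18,0],[2.8,20,0],[2.8,20,0],[2.8,20,0],[2.8,20,0]],"delta_rot":[[0,0,0],[0,0,0],[0,0,0],[0,0,0],[0,0,0],[0,0,0],[0,0,0],[0,0,0],[0,0,0],[0,0,0]]}'
python3 - <<'E'
from h import *
cap('wrist','w5')
E
```

```text
time: 9.15
eef_pos: [0.5763, -0.1483, 0.0965]
orientation: [[0.135, 0.99, 0.036], [0.956, -0.14, 0.256], [0.259, -0.0, -0.966]]
contact_force: [0.6, -0.6, -0.3]
gripper_width: 0.0005
grip_force: 0.0
```

View pics/w5.png

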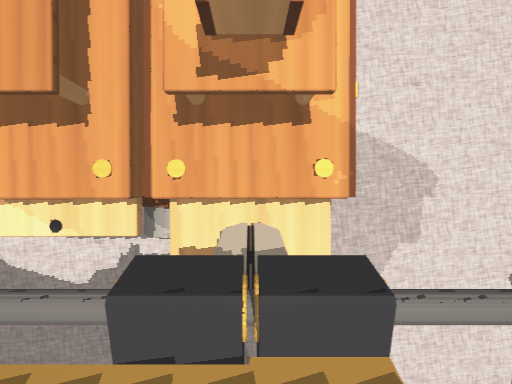

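```bash
python3 - <<'E'
from h import *
np.set_printoptions(precision=1,suppress=True)
s=manip.sense();p=np.array(s['eef_pos']);O=np.array(s['orientation'])
T=np.array(manip.get_calibration('wrist')['cam_to_world'])
print('cam in tool mm',O.T@(T[:3,3]-p)*1e3,'axis',(O.T@T[:3,2])*100, cal('wrist')['fx'])
o,d=ray('wrist',(250,225));ot=O.T@(o-p);dt=O.T@d
for x in(-.0075,0,.0075,.0125):print('x',x,(ot+dt*(x-ot[0])/dt[0])*1e3)
sc=cap('scene','s6');w=cv2.imread('pics/w5.png')
v=np.load('v.npy');c0=proj('scene',p)[0]
b=cv2.resize(sc,None,fx=10,fy=10,interpolation=cv2.INTER_CUBIC)
q=lambda P:tuple(int(t) for t in proj('scene',P)[0]*10+5)
for k in(.024,0):
    v[4]=k;cv2.polylines(b,[np.int32(proj('scene',corners(v,'FR'))*10+5)],True,(0,255,0) if k else (255,255,0),1)
for o,col in(([0,0,0],(0,0,255)),([.0,.0,.008],(255,0,255)),([0,0,-.05],(0,255,255))):
    cv2.circle(b,q(p+O@np.array(o)),5,col,-1)
u=np.int32(c0*10);cv2.imwrite('pics/c6.png',b[u[1]-300:u[1]+300,u[0]-400:u[0]+400])
E
```

```text
cam in tool mm [  74.3    0.5 -188.1] axis [-27.   -0.1  96.3] 336.10385253957816
x -0.0075 [-7.5  0.2 13.9]
x 0 [ 0.   0.3 -4.6]
x 0.0075 [  7.5   0.3 -23.1]
x 0.0125 [ 12.5   0.3 -35.5]
```

View pics/c6.png

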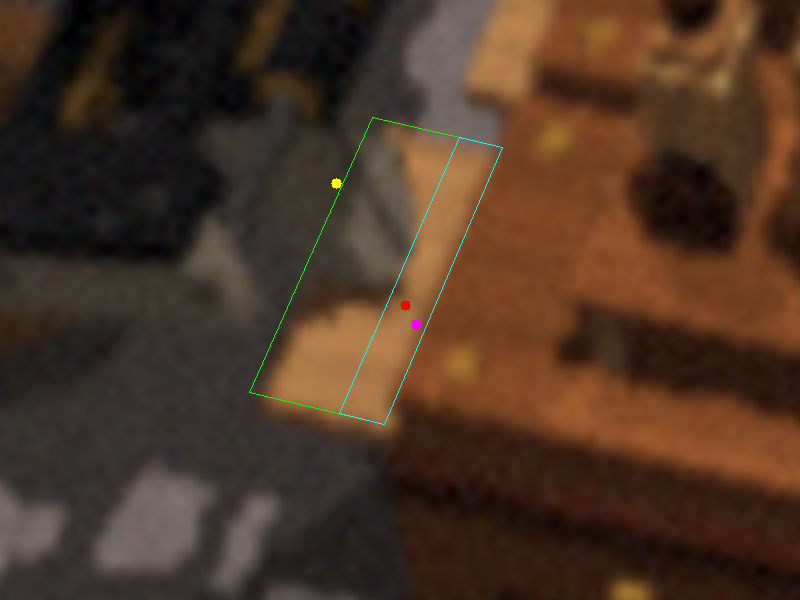

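The tips end well short of where the stated TCP offset puts them. In the wrist view, row 225 falls about 23 mm behind the TCP on the front face. In the scene view, the plate ends above the lath, which still sticks out its full length. So I'll retreat, lower the TCP to about 0.070, and push while watching the force.

```bash
python3 -m creep '{"slide":[[-1.7,-12,0],[-3.4,-24,0],[-5,-36,0],[-7,-50,0],[-7,-50,-9],[-7,-50,-18],[-7,-50,-27],[-6.3,-45,-27],[-5.6,-40,-27],[-5.6,-40,-27]],"delta_rot":[[0,0,0],[0,0,0],[0,0,0],[0,0,0],[0,0,0],[0,0,0],[0,0,0],[0,0,0],[0,0,0],[0,0,0]]}'; python3 -m creep '{"slide":[[0.6,4,0],[1.1,8,0],[1.7,12,0],[2.2,16,0],[2.8,20,0],[3.4,24,0],[3.9,28,0],[4.5,32,0],[5,36,0],[5.6,40,0]],"delta_rot":[[0,0,0],[0,0,0],[0,0,0],[0,0,0],[0,0,0],[0,0,0],[0,0,0],[0,0,0],[0,0,0],[0,0,0]]}'
python3 - <<'E'
from h import *
cap('wrist','w7');s=manip.sense();print(s['contact_force'])
im=cv2.imread('pics/w7.png').astype(int)
for c in(195,205,300,315):
    col=im[:,c];print(c,[(r,*col[r]) for r in range(150,256,6)])
E
```

```text
time: 10.5
eef_pos: [0.571, -0.1877, 0.0699]
orientation: [[0.134, 0.99, 0.036], [0.957, -0.139, 0.256], [0.259, 0.0, -0.966]]
contact_force: [-0.1, -0.0, 0.2]
gripper_width: 0.0005
grip_force: 0.0
time: 11.75
eef_pos: [0.5763, -0.1488, 0.0696]
orientation: [[0.135, 0.99, 0.036], [0.957, -0.14, 0.255], [0.257, -0.0, -0.966]]
contact_force: [-1.1, -5.5, 0.3]
gripper_width: 0.0006
grip_force: 2.7
[-1.97671232 -4.0477501   0.91461822]
195 [(150, np.int64(87), np.int64(150), np.int64(228)), (156, np.int64(87), np.int64(150), np.int64(228)), (162, np.int64(86), np.int64(152), np.int64(229)), (168, np.int64(86), np.int64(151), np.int64(229)), (174, np.int64(87), np.int64(152), np.int64(229)), (180, np.int64(87), np.int64(152), np.int64(229)), (186, np.int64(87), np.int64(151), np.int64(229)), (192, np.int64(88), np.int64(153), np.int64(229)), (198, np.int64(76), np.int64(130), np.int64(203)), (204, np.int64(83), np.int64(125), np.int64(166)), (210, np.int64(159), np.int64(233), np.int64(247)), (216, np.int64(158), np.int64(233), np.int64(247)), (222, np.int64(159), np.int64(233), np.int64(
[... 2347 characters left out ...]
p.int64(152), np.int64(230)), (180, np.int64(88), np.int64(153), np.int64(231)), (186, np.int64(88), np.int64(156), np.int64(232)), (192, np.int64(90), np.int64(155), np.int64(232)), (198, np.int64(68), np.int64(115), np.int64(177)), (204, np.int64(82), np.int64(122), np.int64(161)), (210, np.int64(153), np.int64(229), np.int64(247)), (216, np.int64(152), np.int64(229), np.int64(247)), (222, np.int64(154), np.int64(230), np.int64(247)), (228, np.int64(154), np.int64(230), np.int64(247)), (234, np.int64(172), np.int64(179), np.int64(194)), (240, np.int64(186), np.int64(193), np.int64(209)), (246, np.int64(186), np.int64(194), np.int64(210)), (252, np.int64(173), np.int64(182), np.int64(196))]
```

Contact at 5.5 N and the lath is moving. On to the stop.

```bash
python3 -m creep '{"slide":[[0.1,1,0],[0.3,2,0],[0.4,3,0],[0.5,3.5,0],[0.6,4,0],[0.6,4.5,0],[0.7,5,0],[0.8,5.5,0],[0.8,6,0],[0.8,6,0]],"delta_rot":[[0,0,0],[0,0,0],[0,0,0],[0,0,0],[0,0,0],[0,0,0],[0,0,0],[0,0,0],[0,0,0],[0,0,0]]}'
```

```text
time: 13.05
eef_pos: [0.5769, -0.1446, 0.0696]
orientation: [[0.135, 0.99, 0.036], [0.957, -0.14, 0.253], [0.255, 0.001, -0.967]]
contact_force: [-5.0, -14.9, 1.0]
gripper_width: 0.0007
grip_force: 7.3
```

```bash
python3 -m creep '{"slide":[[0.1,1,0],[0.3,2,0],[0.3,2,0],[0.3,2,0],[-1.4,-10,0],[-4.2,-30,0],[-7,-50,0],[-7,-50,40],[-7,-50,80],[-7,-50,125]],"delta_rot":[[0,0,0],[0,0,0],[0,0,0],[0,0,0],[0,0,0],[0,0,0],[0,0,0],[0,0,0],[0,0,0],[0,0,0]]}'
python3 - <<'E'
from h import *
from scipy.spatial.transform import Rotation as R
np.set_printoptions(precision=2,suppress=True)
cap('wrist','w8');k=cal('wrist')
im=cv2.imread('pics/w8.png').astype(int)
m=(im[...,0]>125)&(im[...,2]-im[...,0]>60)&(im[...,1]>190)
n,l,st,ce=cv2.connectedComponentsWithStats(m.astype(np.uint8))
for j in range(1,n):
    if st[j,4]>300:print(st[j]); 
s=manip.sense();print(s['q'],s['eef_pos'])
v=np.load('v.npy');v[4]=0;v[3]=.0
print(proj('wrist',corners(v,'FR')),proj('wrist',corners(v,'PR')))
E
```

```text
time: 14.3
eef_pos: [0.5697, -0.193, 0.1955]
orientation: [[0.136, 0.99, 0.035], [0.956, -0.141, 0.257], [0.259, -0.001, -0.966]]
contact_force: [0.4, 0.3, 0.6]
gripper_width: 0.0004
grip_force: 0.0
[  70  142  106   23 2192]
[198 142 106  11 978]
[ 453  172   59   64 1672]
[-30.08  27.69  83.72  14.44  74.39 -26.66] [ 0.57 -0.19  0.2 ]
[[195.26 142.22]
 [299.47 142.58]
 [299.4  156.47]
 [195.25 156.14]] [[ 69.66 141.79]
 [174.36 142.15]
 [174.37 156.08]
 [ 69.73 155.75]]
```

Flute is home (visible lath is 11 px, about 12 mm or less). Now over the pipes to the left end, lifting first.

```bash
python3 -m creep '{"slide":[[0,0,48],[0,0,96],[0,0,144],[0,0,192],[-5,40,195],[-9,88,195],[-14,136,195],[-18,184,195],[-23,232,195],[-28,280,195]],"delta_rot":[[0,0,0],[0,0,0],[0,0,0],[0,0,0],[-2,0.3,0],[-5,0.7,0],[-8,1.1,0],[-11,1.6,0],[-14,2,0],[-17,2.4,0]]}'
python3 -m creep '{"slide":[[-4,44,0],[-8,88,0],[-12,132,0],[-16,172,0],[-16,172,0],[-16,172,-50],[-16,172,-100],[-16,172,-150],[-16,172,-190],[-16,172,-190]],"delta_rot":[[-4,0.6,0],[-8,1.1,0],[-12,1.7,0],[-12.7,1.8,0],[-12.7,1.8,0],[-12.7,1.8,0],[-12.7,1.8,0],[-12.7,1.8,0],[-12.7,1.8,0],[-12.7,1.8,0]]}'
python3 - <<'E'
from h import *
np.set_printoptions(precision=3,suppress=True)
im=cap('wrist','w9').astype(int);cal('wrist')
s=manip.sense();print(s['q'],s['eef_pos'])
r=manip.trace('wrist','tuning_cone');print([(x['score'],x['xy']) for x in r])
print('cone',tri([('scene',(376,204)),('top',(156,204))]))
m=(im[...,0]>125)&(im[...,2]-im[...,0]>60)&(im[...,1]>190)
n,l,st,ce=cv2.connectedComponentsWithStats(m.astype(np.uint8))
for j in range(1,n):
    if st[j,4]>300:print(st[j])
v=np.load('v.npy');v[4]=0
print(proj('wrist',corners(v,'PL')),proj('wrist',corners(v,'FL')))
E
```

```text
time: 15.6
eef_pos: [0.542, 0.0887, 0.3896]
orientation: [[0.14, 0.99, -0.005], [0.989, -0.141, -0.039], [-0.04, 0.0, -0.999]]
contact_force: [0.7, 0.9, 0.1]
gripper_width: 0.0004
grip_force: 0.0
time: 16.85
eef_pos: [0.5254, 0.258, 0.1974]
orientation: [[0.135, 0.99, -0.041], [0.956, -0.141, -0.258], [-0.262, -0.005, -0.965]]
contact_force: [0.8, 0.7, 0.8]
gripper_width: 0.0004
grip_force: 0.0
[ 27.789  29.211  81.645 -12.346  78.433  39.362] [0.526 0.259 0.2  ]
[(0.82, [259.1, 65.6])]
cone [0.539 0.308 0.013]
[ 326    0  150   33 4446]
[ 318  198  106   40 3704]
[ 203  208   97   30 1509]
[444 343  68  32 683]
[[202.198 237.966]
 [296.934 238.233]
 [299.806 207.465]
 [199.409 207.188]] [[315.885 238.286]
 [410.661 238.553]
 [422.319 201.477]
 [320.713 201.198]]
```

View pics/w9.png

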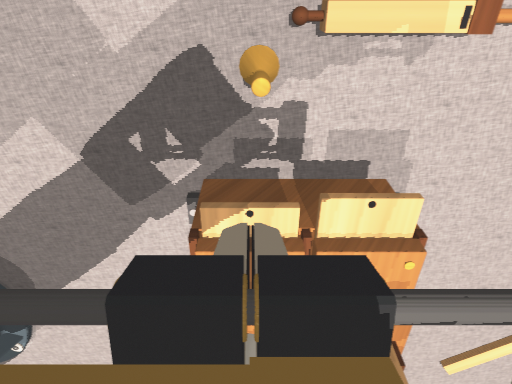

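The wrist view shows the principal's left end at columns 203–299 with its outer edge near row 204, and the fingers centred on it at column 250. The cone is at (259,66), outboard and clear of the fingers. I'll step in 15 mm, lower to the same height and push.

```bash
python3 -m creep '{"slide":[[-2,-15,0],[-2,-15,-25],[-2,-15,-50],[-2,-15,-75],[-2,-15,-100],[-2,-15,-128],[-2.8,-20,-128],[-3.5,-25,-128],[-4.2,-30,-128],[-4.2,-30,-128]],"delta_rot":[[0,0,0],[0,0,0],[0,0,0],[0,0,0],[0,0,0],[0,0,0],[0,0,0],[0,0,0],[0,0,0],[0,0,0]]}'; python3 -m creep '{"slide":[[-0.6,-4,0],[-1.1,-8,0],[-1.7,-12,0],[-2.2,-16,0],[-2.8,-20,0],[-3.4,-24,0],[-3.8,-27,0],[-4.2,-30,0],[-4.6,-33,0],[-4.6,-33,0]],"delta_rot":[[0,0,0],[0,0,0],[0,0,0],[0,0,0],[0,0,0],[0,0,0],[0,0,0],[0,0,0],[0,0,0],[0,0,0]]}'
```

```text
time: 18.2
eef_pos: [0.5223, 0.2295, 0.0724]
orientation: [[0.136, 0.99, -0.036], [0.956, -0.141, -0.256], [-0.258, 0.001, -0.966]]
contact_force: [0.2, 0.5, -0.0]
gripper_width: 0.0007
grip_force: 0.0
time: 19.45
eef_pos: [0.5174, 0.1971, 0.0715]
orientation: [[0.135, 0.99, -0.036], [0.957, -0.14, -0.255], [-0.258, -0.0, -0.966]]
contact_force: [0.6, 3.4, -0.3]
gripper_width: 0.0004
grip_force: 2.0
```

```bash
python3 -m creep '{"slide":[[-0.3,-2,0],[-0.6,-4,0],[-0.7,-5,0],[-0.8,-6,0],[-1,-7,0],[-1.1,-8,0],[-1.2,-8.5,0],[-1.3,-9,0],[-1.3,-9,0],[-1.3,-9,0]],"delta_rot":[[0,0,0],[0,0,0],[0,0,0],[0,0,0],[0,0,0],[0,0,0],[0,0,0],[0,0,0],[0,0,0],[0,0,0]]}'
```

```text
time: 20.7
eef_pos: [0.5169, 0.1921, 0.0717]
orientation: [[0.136, 0.99, -0.033], [0.958, -0.14, -0.249], [-0.251, 0.002, -0.968]]
contact_force: [-0.6, 27.8, -2.5]
gripper_width: 0.0005
grip_force: 13.1
```

A firm stop at 28 N. Retreat, lift and check.

```bash
python3 -m creep '{"slide":[[0.4,3,0],[1.4,10,0],[3.5,25,0],[5.6,40,0],[5.6,40,0],[5.6,40,30],[5.6,40,70],[5.6,40,110],[5.6,40,140],[5.6,40,140]],"delta_rot":[[0,0,0],[0,0,0],[0,0,0],[0,0,0],[0,0,0],[0,0,0],[0,0,0],[0,0,0],[0,0,0],[0,0,0]]}'
sed -n '1,/^v=r.x/p' fit.py | sed "s/cv2.imread(f'pics\/{c}0.png')/cap(c,c+'9')/; s/(0,.012),(.018,.03)/(.015,.035),(-.005,.015)/; s/(('top',),('scene',),('top','scene'))/(('scene',),)/" > fit2.py
python3 fit2.py
python3 - <<'E'
from h import *
r={n:{c:[(round(x['score'],2),np.round(x['xy'])) for x in manip.trace(c,n)[:1]] for c in('scene','top')} for n in('tuning_cone','paper_roll','spare_pipe')};print(r)
E
```

```text
time: 21.95
eef_pos: [0.5224, 0.228, 0.2135]
orientation: [[0.136, 0.99, -0.033], [0.957, -0.14, -0.255], [-0.257, 0.003, -0.966]]
contact_force: [-0.3, -0.0, -0.7]
gripper_width: 0.0004
grip_force: 0.0
('scene',) [ 0.5479  0.0225 -0.1432  0.0301 -0.0016] 6150.0
{'tuning_cone': {'scene': [(0.51, array([380., 203.]))], 'top': [(0.16, array([189., 174.]))]}, 'paper_roll': {'scene': [(0.73, array([157., 167.]))], 'top': [(0.76, array([361., 217.]))]}, 'spare_pipe': {'scene': [(0.84, array([389., 253.]))], 'top': [(0.74, array([149., 143.]))]}}
```

```bash
python3 -c "
from rig import manip
print(manip.job_done())"
```

```text
the job is handed in; nothing more can be done
None
```

The flute stop is off and the principal is on: the last scene-camera fit puts the sliders at about 0 mm and 30 mm. The bench things look undisturbed, and the job was handed in at about 22 s; no verdict came back.

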